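Sort loose tractor parts back into the picking bins

ROBOT

A 6-joint arm with a two-finger parallel gripper is mounted at the origin on the work surface. World frame = base frame: x ahead of the robot, y to its left, z up, the work surface at z = 0. Lengths are in m, angles in rad, forces in N, time in s.
With the tool pointing down it reaches from about 0.35 to 0.875 m from the base axis. Payload 4.2 kg.
Tool frame: the origin (TCP) lies midway between the tips of the shut fingers; the grasp point (between the pads) lies 19 mm behind it; z points along the fingers, y is the line along which they close (so a half turn about z gives the same grasp; the last joint's range is limited). The gripper opens to 85 mm and grips with 20 to 120 N. Pads are 22 mm wide; open, the fingers measure 114 mm over their backs; the gripper's body (76 mm by 85 mm) begins 54 mm behind the grasp point. The pads swing forward as they close: fully open they stand 13 mm farther back than shut.
Start: joints at [-0.883, 0.385, 0.008, 0, -1.194, -0.259], TCP at [0.26, -0.568, 0.231] pointing down, gripper open.
Joint ranges: [-3.14, 3.14], [-1.21, 2.06], [-1.07, 1.41], [-3.16, 2.05], [-2.99, -0.16], [-3.1, 3.1]. Speed limits (rad/s): [2.79, 2.79, 3.14, 3.14, 3.14, 3.14].

INTERFACE

Orientations are given as a rotation vector (axis times angle).
In Python, from workcell import r gives the robot as it stands.
- The arm moves only by the shell command python3 -m handwheel 'ROWS' [FORCE]. ROWS is JSON, a list of rows, each an object of numbers: "tx", "ty", "tz": the shift along the tool's x, y, z as a fraction of full scale; "rx", "ry", "rz": the turn, a rotation vector about the tool's x, y, z as a fraction of full scale; "grip": the closure, from 0 (fully open) to 1 (shut). In form: [{"tx": .., "ty": .., "tz": .., "rx": .., "ry": .., "rz": .., "grip": ..}, ...]. A call has 1 to 5 rows; each row is the pose to reach, as a shift and turn from the pose commanded when the call began, along the tool's axes at that moment; what a row does not reach only later rows make up. Full scale, the value 1, is 1 m for a shift and 2 rad for a turn. A row lasts 1/10 s, in which the tool goes at most 50 mm and 8.59 degrees, less where a joint would pass 70% of its speed; a pose out of reach is approached as far as the arm can. A call with a number of a shift or a turn outside -1 to 1 is refused whole. A call with a gripper value outside its range is refused whole. The fingers move at their own pace and stop on an object; FORCE is the grip in N (left out, the last holds). Time passes only in rows, so rows that repeat a pose let the fingers close. It gives the time, the measured TCP pose, the force, the opening and the grip force at its end, in the units of the state.
- r.observe(): the state, without advancing time (a new reading comes with each control period).
- r.snapshot(name): name is "scene" or "top"; returns (picture, depth): 400x640x3 uint8, red, green, blue; 400x640 float32, m along the optical axis (not along the pixel's ray), 0 where there is no reading.
- r.camera_model(name): a dict with "fx", "fy", "cx", "cy" (pixels), "R" (3x3) and "t" (3): a world point X has camera coordinates R X + t. Camera axes: x right, y down, z forward; pixel columns grow to the right and rows downward; lengths in m; the calibration is good to about 2 mm. A picture is of the moment at which its call begins. camera_model takes no time and is no camera call.
- r.finish_job(): hands the job in; it is judged then, once.
Trained networks look in the newest picture that a camera, given by its name, has taken for a name from the list of things; names that differ only in an ending like _2 or _b are one class to them, and where a whole thing is asked for, a point or a joint stands for the part that bears it (a point fixed in the world has none). Each returns a list of dicts, best first, with "conf" (0 to 1); they miss things now and then, are a little off and sometimes report something else, mostly with a low value. They report only what shows in the picture. A call takes as long as a camera call.
- r.boxes_of(target, camera): "at" ([x, y, z] in m, in world coordinates, good to about 4 mm: the middle of the surface that is visible of it).
The state is a dict: "time_s": time; "joint_pos": joint angles; "qvel": joint speeds; "joint_efforts": joint torques, N m; "ee_pos": TCP position; "ee_rot": TCP orientation; "contact_force": force on the tool from outside, world axes, zero at the start; "wrist_torque": the same for the moment, N m; "grip_width": opening from 0.0 (shut) to 1.0 (fully open); "grip_force": force on a finger pad.
Only numpy, scipy, OpenCV 4.12 (cv2) and the standard library are available. Lean on these libraries where they do the work, as an engineer would, in place of code of your own. Each camera call takes 0.05 s, during which the arm holds its last target. There are 200 camera calls.

TASK

Sort the five loose wooden toy-tractor parts back into the blue bins: put each one into the empty front bay of the bin whose rear compartment holds parts of its own kind, resting fully on the bay's floor the way its stock rests - wheels lying flat (the two small ones side by side, not one on the other), the cab upright, the bonnet right way up and lying across the bin. Set the parts down, do not drop or toss them in, and do not shift the freshly glued tractor.

Things in the scene. Friction and masses are not known exactly. Their poses are not given: they have to be found in the camera images.
- big_wheel: Loose turned beech wheel, 56 mm diameter, 24 mm thick, lying flat, dished faces with a small dark axle hole, both faces alike; 40 g. Origin: centre of its underside; z up.
- small_wheel_a: Loose turned beech wheel, 36 mm diameter, 18 mm thick, lying flat, both faces alike; 15 g. Origin: centre of its underside; z up. Identical with small_wheel_b.
- small_wheel_b: The second small wheel, identical with small_wheel_a: 36 mm diameter, 18 mm thick, lying flat. Origin: centre of its underside; z up.
- bonnet: Loose beech tractor bonnet: a low oblong block 70 mm long (its x), 34 mm wide (its y), 30 mm high, rounded nose at +x, small dark chimney hole in the top; 50 g. Origin: centre of its underside; z up.
- cab: Loose beech tractor cab: a nearly square block 44 mm (its x) by 40 mm (its y), 46 mm high, with open windows and a roof with a small dark mortise, standing upright; 50 g. Grip it by either pair of its facing sides. Origin: centre of its underside; z up.
- bin_big_wheels: Fixed blue bin 104 x 249 mm, front (-x) to the robot; origin under the middle of its empty FRONT BAY, x to its back. Floor 4 mm thick; bay inside x -60..60, y -48..48 mm; front lip 22 mm high, divider at the bay's back 45, side walls 50 sloping to the lip. Only the stock, fixed behind the divider and up to 55 mm high, differs: three big wheels, two lying side by side and one on top.
- bin_small_wheels: Fixed blue bin 104 x 249 mm, front (-x) to the robot; origin under the middle of its empty FRONT BAY, x to its back. Floor 4 mm thick; bay inside x -60..60, y -48..48 mm; front lip 22 mm high, divider at the bay's back 45, side walls 50 sloping to the lip. Only the stock, fixed behind the divider and up to 55 mm high, differs: eight small wheels lying flat, six below and two on top.
- bin_bonnets: Fixed blue bin 104 x 249 mm, front (-x) to the robot; origin under the middle of its empty FRONT BAY, x to its back. Floor 4 mm thick; bay inside x -60..60, y -48..48 mm; front lip 22 mm high, divider at the bay's back 45, side walls 50 sloping to the lip. Only the stock, fixed behind the divider and up to 55 mm high, differs: three bonnets lying across the bin (their long side along the bin's y).
- bin_cabs: Fixed blue bin 104 x 249 mm, front (-x) to the robot; origin under the middle of its empty FRONT BAY, x to its back. Floor 4 mm thick; bay inside x -60..60, y -48..48 mm; front lip 22 mm high, divider at the bay's back 45, side walls 50 sloping to the lip. Only the stock, fixed behind the divider and up to 55 mm high, differs: four cabs standing upright in two rows.
- tractor: Finished toy tractor on its wheels at one end of the row of loose parts, freshly glued; 125 mm long (x), 90 wide, 92 high, origin on the table under its middle. Leave it. (Unlisted: among the parts a paper tape roll 52 mm across, 19 high, and at the row's other end a cork sanding block 60 x 34 x 22 mm, each about 25 mm or more from any part; farther off a glue bottle, mallet, clamp, brush.)

How it is judged:
By the outcome, as a careful person would: the job done as asked, in the order asked, and still so for the second after the job is handed in, with the robot touching nothing.
It also fails if it takes over 118 s, if anything falls off the work surface, if the arm or the gripper's body presses on something with over 40 N, if the wrist force passes 120 N, or if a joint passes its speed limit or range.

## Working session

There is one attempt and no reset: what is moved stays moved. The work goes in short steps, Python scripts to look and compute and a shell command to move; the robot and the scene stay as the last step left them, time stands still between calls to the robot, and variables do not carry over. Pictures are saved under pics/ and viewed, at most 14 in all, crops included, and the job is handed in when it is done.

```bash
mkdir -p pics; ls
cat > h.py <<'E'
import numpy as np, cv2
from workcell import r
def snap(cam,name):
    p,d=r.snapshot(cam); cv2.imwrite(f'pics/{name}.png',p[:,:,::-1]); np.save(f'pics/{name}.npy',d); return p,d
def world(cam,d):
    m=r.camera_model(cam); v,u=np.mgrid[:d.shape[0],:d.shape[1]]
    P=np.stack([(u-m['cx'])/m['fx']*d,(v-m['cy'])/m['fy']*d,d],-1)
    return (P-np.array(m['t']))@np.array(m['R'])
E
python3 - <<'E'
from h import *
for c in('scene','top'): snap(c,c+'0')
s=r.observe(); print(s['ee_pos'],s['ee_rot'],s['grip_width'],s['time_s'])
for n in ['big_wheel','small_wheel_a','bonnet','cab','bin_big_wheels','bin_small_wheels','bin_bonnets','bin_cabs','tractor']:
    print(n,[(np.round(b['at'],3).tolist(),round(b['conf'],2)) for b in r.boxes_of(n,'top')])
E
```

```text
pics
[ 0.25966197 -0.56793887  0.23033149] [ 6.68118254e-01 -3.06920300e+00 -2.92023177e-03] 1.0023643932791921 0.1
big_wheel [([0.452, -0.054, 0.023], 0.64)]
small_wheel_a [([0.469, 0.07, 0.014], 0.61), ([0.417, 0.172, 0.018], 0.6)]
bonnet [([0.406, 0.297, 0.028], 0.69)]
cab [([0.452, -0.053, 0.023], 0.67), ([0.374, -0.276, 0.045], 0.66)]
bin_big_wheels [([0.717, 0.077, 0.008], 0.59)]
bin_small_wheels [([0.679, -0.064, 0.014], 0.58)]
bin_bonnets [([0.72, 0.209, 0.017], 0.96)]
bin_cabs [([0.707, -0.209, 0.024], 0.65)]
tractor [([0.569, -0.438, 0.05], 0.67)]
```

View pics/top0.png

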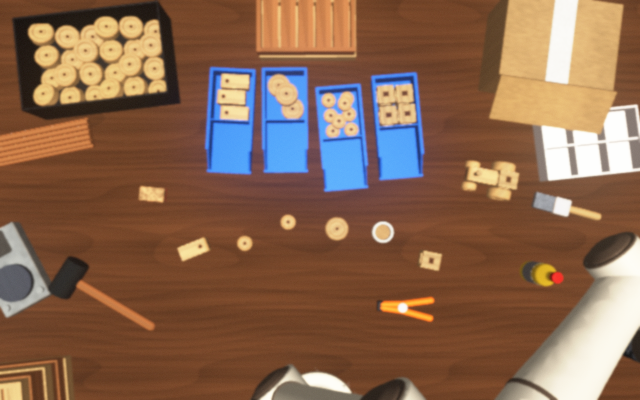

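View pics/scene0.png

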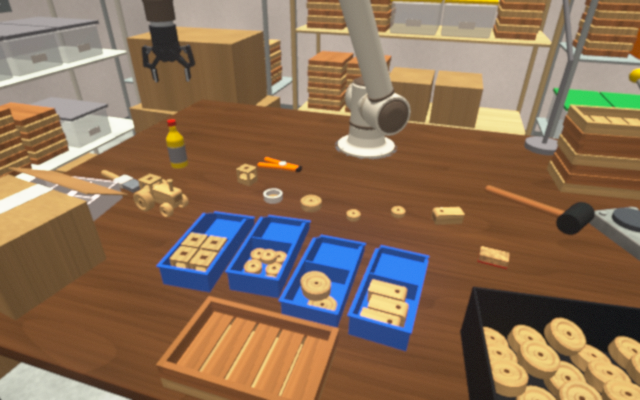

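Top view (up = +x, left = +y): the bins from left to right are bonnets (231,120), big wheels (286,120), small wheels (341,138) and cabs (397,126). The loose parts are the bonnet (193,249), small wheels (245,243) and (288,222), big wheel (337,229), and cab (430,260). The tape roll at (383,232), cork block (152,194) and tractor (491,178) are to be left alone. Next I'll measure accurate poses from depth.

```bash
cat > m.py <<'E'
from h import *
def parts(p,d,c='top'):
    W=world(c,d)
    for n,(u,v),lo in [('bonnet',(193,249),.02),('swB',(245,243),.01),('swA',(288,222),.01),('big',(337,229),.014),('tape',(383,232),.01),('cab',(430,260),.03)]:
        w=W[v-18:v+19,u-22:u+23].reshape(-1,3); w=w[(w[:,2]>lo)&(w[:,2]<.07)]
        if len(w)<5: continue
        rc=cv2.minAreaRect(w[:,:2].astype(np.float32)*1000)
        print(n,len(w),'mean',w[:,:2].mean(0).round(4),'rect',np.round(rc[0],1),np.round(rc[1],1),round(rc[2],1),'ztop',np.percentile(w[:,2],90).round(4))
E
python3 - <<'E'
from m import *
p=cv2.imread('pics/top0.png')[:,:,::-1]; d=np.load('pics/top0.npy'); parts(p,d)
W=world('top',d); print('table z',np.median(W[280:290,180:240,2]))
hsv=cv2.cvtColor(np.ascontiguousarray(p),cv2.COLOR_RGB2HSV)
b=((hsv[...,0]>100)&(hsv[...,0]<125)&(hsv[...,1]>150)).astype(np.uint8)
b=cv2.morphologyEx(b,cv2.MORPH_CLOSE,np.ones((3,3)))
n,l,st,_=cv2.connectedComponentsWithStats(b)
for i in range(1,n):
    if st[i,4]<400: continue
    w=W[l==i]
    w=w[np.isfinite(w).all(1)&(w[:,2]>-.01)]
    rc=cv2.minAreaRect(w[:,:2].astype(np.float32)*1000)
    f=w[(w[:,2]<.010)]; rf=cv2.minAreaRect(f[:,:2].astype(np.float32)*1000)
    print(st[i],'outer',np.round(rc[0],1),np.round(rc[1],1),round(rc[2],1),'floor',np.round(rf[0],1),np.round(rf[1],1),round(rf[2],1),len(f),f[:,:2].mean(0).round(4),np.median(f[:,2]).round(4))
crop=p[60:290,120:520]; cv2.imwrite('pics/crop0.png',cv2.resize(crop[:,:,::-1],None,fx=2,fy=2,interpolation=cv2.INTER_CUBIC))
E
```

```text
bonnet 413 mean [0.4056 0.2961] rect [405.3 296.8] [33.8 71. ] 21.7 ztop 0.0339
swB 165 mean [0.4181 0.1734] rect [417.5 173.3] [34.3 34.2] 0.4 ztop 0.0205
swA 158 mean [0.4694 0.0665] rect [469.6  66.5] [33.5 33.2] 44.0 ztop 0.0208
big 396 mean [ 0.4522 -0.0535] rect [452.7 -53.2] [54.2 52. ] 0.1 ztop 0.0264
tape 143 mean [ 0.443  -0.1675] rect [ 441.9 -167.9] [49.6 49.5] 88.6 ztop 0.0216
cab 315 mean [ 0.3741 -0.2788] rect [ 373.8 -279.9] [45.3 39.6] 77.7 ztop 0.0494
table z 0.0007064374025276469
[ 206   68   50  106 3157] outer [641.  174.7] [435.5 195.8] 21.0 floor [719.1 207.5] [ 93.2 239. ] 87.0 1904 [0.672  0.2118] 0.0044
[ 262   68   46  104 3384] outer [658.7  69. ] [376.6 112.9] 2.2 floor [720.6  71.4] [ 96.  240.1] 89.8 2314 [0.6889 0.0726] 0.0044
[ 372   73   51  106 2963] outer [ 629.7 -172.7] [205.6 427.7] 67.1 floor [ 703.1 -203.4] [240.5 101.1] 4.7 1778 [ 0.6514 -0.2128] 0.0041
[ 316   84   51  107 3032] outer [637.9 -64.8] [129.6 334.5] 88.2 floor [675.5 -66.1] [240.3 100.5] 4.4 1985 [ 0.6297 -0.0723] 0.0041
```

View pics/crop0.png

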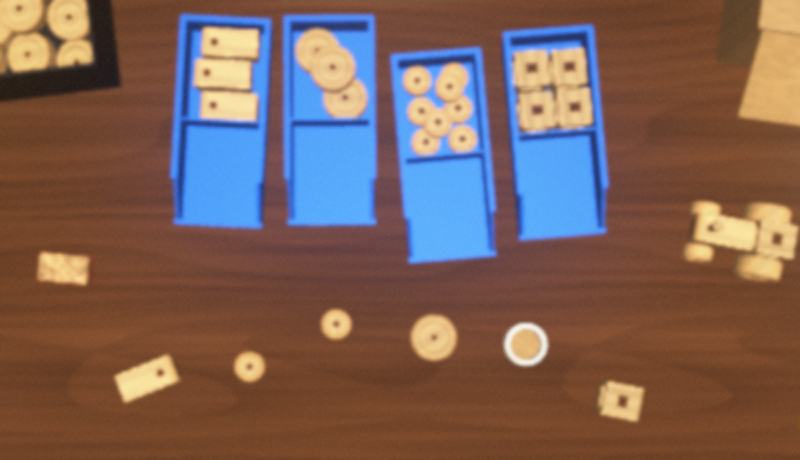

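```bash
cat > go.py <<'E'
# args: waypoints "x,y,z,yaw" (mm, deg of tool y axis); prints rows' values for each, chained, in round numbers
import sys; from h import *
from scipy.spatial.transform import Rotation as Ro
s=r.observe(); p=np.array(s['ee_pos']); R=Ro.from_rotvec(s['ee_rot']).as_matrix()
print('t',round(s['time_s'],1),'tcp',(p*1000).round(1),'yaw',np.degrees(np.arctan2(R[1,1],R[0,1])).round(1),'q6',round(s['joint_pos'][5],2),'F',np.round(s['contact_force'],1),'w',round(s['grip_width']*85,1),'gf',round(s['grip_force'],1))
for a in sys.argv[1:]:
    x,y,z,yaw=map(float,a.split(',')); t=np.radians(yaw); Y=np.array([np.cos(t),np.sin(t),0]); Z=np.array([0,0,-1.])
    G=np.stack([np.cross(Y,Z),Y,Z],1); g=np.array([x,y,z])/1000
    v=R.T@(g-p); w=Ro.from_matrix(R.T@G).as_rotvec()
    print(a,'t',v.round(4).tolist(),'r',(w/2).round(4).tolist(),'rows',round(max(np.linalg.norm(v)/.05,np.degrees(np.linalg.norm(w))/8.59),1)); p,R=g,G
E
python3 - <<'E'
from h import *
d=np.load('pics/top0.npy'); W=world('top',d)
for n,c,yaw in [('bonnets',(659,210.6),-3),('big',(660.6,71.6),-.2),('small',(615.7,-70.7),4.4),('cabs',(643.3,-208.3),4.7)]:
    w=W.reshape(-1,3)*1000; t=np.radians(yaw); e=w[:,:2]-c
    X=e@[np.cos(t),np.sin(t)];Y=e@[-np.sin(t),np.cos(t)]
    hi=(w[:,2]>14)&(w[:,2]<60)
    f=lambda m,a:np.percentile(a[m],[5,50,95]).round(1)
    m=hi&(abs(X)<30)&(abs(Y)<68)
    print(n,'wall+',f(m&(Y>0),Y),'wall-',f(m&(Y<0),Y),'lip',f(hi&(abs(Y)<40)&(X<-40)&(X>-80),X),'div',f(hi&(abs(Y)<40)&(X>40)&(X<66),X))
    for s in (1,-1):
        k=hi&(s*Y>40)&(s*Y<62)&(abs(X)<100); print('  yaw fit',np.degrees(np.arctan(np.polyfit(X[k],Y[k],1)[0])).round(1))
E
python3 go.py 374,-279.5,120,167.7 374,-279.5,8,167.7
```

```text
bonnets wall+ [45.1 46.3 52.1] wall- [-56.9 -53.9 -50.1] lip [-66.9 -64.3 -61.2] div [58.  58.9 65.2]
  yaw fit 0.1
  yaw fit 1.0
big wall+ [47.7 48.6 53.1] wall- [-53.7 -51.2 -48.7] lip [-66.5 -65.7 -63.3] div [57.1 58.1 65. ]
  yaw fit 0.8
  yaw fit 0.4
small wall+ [46.7 49.4 53. ] wall- [-56.2 -51.1 -49.5] lip [-67.  -64.2 -61.6] div [57.8 58.7 61.5]
  yaw fit 0.7
  yaw fit 0.4
cabs wall+ [47.  50.4 52.9] wall- [-55.1 -50.1 -49. ] lip [-67.2 -64.3 -61.7] div [57.7 59.2 65.8]
  yaw fit -0.3
  yaw fit 0.4
t 0.6 tcp [ 259.9 -568.4  231.3] yaw 114.6 q6 -0.26 F [-0.2  0.2 -0.9] w 85.2 gf 0.0
374,-279.5,120,167.7 t [-0.2239, 0.2153, 0.1113] r [-0.0, 0.0, -0.4637] rows 6.6
374,-279.5,8,167.7 t [0.0, 0.0, 0.112] r [0.0, 0.0, 0.0] rows 2.2
```

```bash
python3 -m handwheel '[{"tx":-0.11,"ty":0.1,"tz":0.03,"rz":-0.25,"grip":0},{"tx":-0.11,"ty":0.1,"tz":0.03,"rz":-0.25,"grip":0},{"tx":-0.11,"ty":0.1,"tz":0.03,"rz":-0.25,"grip":0},{"tx":-0.11,"ty":0.1,"tz":0.03,"rz":-0.25,"grip":0},{"tx":-0.11,"ty":0.1,"tz":0.03,"rz":-0.25,"grip":0}]'; python3 go.py 374,-279.5,100,167.7 374,-279.5,8,167.7
```

```text
t 0.6 tcp [ 259.9 -568.4  231.3] yaw 114.6 q6 -0.26 F [-0.2  0.2 -0.9] w 85.2 gf 0.0
374,-279.5,100,167.7 t [-0.2239, 0.2153, 0.1313] r [-0.0, 0.0, -0.4637] rows 6.7
374,-279.5,8,167.7 t [0.0, 0.0, 0.092] r [0.0, 0.0, 0.0] rows 1.8$[0]: bad value
```

```bash
python3 -m handwheel '[{"tx":-0.11,"ty":0.1,"tz":0.03,"rx":0,"ry":0,"rz":-0.25,"grip":0},{"tx":-0.11,"ty":0.1,"tz":0.03,"rx":0,"ry":0,"rz":-0.25,"grip":0},{"tx":-0.11,"ty":0.1,"tz":0.03,"rx":0,"ry":0,"rz":-0.25,"grip":0},{"tx":-0.11,"ty":0.1,"tz":0.03,"rx":0,"ry":0,"rz":-0.25,"grip":0},{"tx":-0.11,"ty":0.1,"tz":0.03,"rx":0,"ry":0,"rz":-0.25,"grip":0}]'; python3 go.py 374,-279.5,100,167.7 374,-279.5,8,167.7
```

```text
time_s: 1.05
ee_pos: [0.319, -0.4306, 0.2016]
ee_rot: [-1.411, 2.807, -0.001]
contact_force: [-0.4, -0.5, 0.2]
grip_width: 1.0
grip_force: 0.0
t 1.1 tcp [ 319.  -430.6  201.6] yaw 143.4 q6 -0.01 F [-0.4 -0.5  0.2] w 85.0 gf 0.0
374,-279.5,100,167.7 t [-0.1541, 0.0461, 0.1016] r [-0.0002, -0.0001, -0.2124] rows 3.8
374,-279.5,8,167.7 t [0.0, 0.0, 0.092] r [0.0, 0.0, 0.0] rows 1.8
```

```bash
python3 -m handwheel '[{"tx":-0.154,"ty":0.046,"tz":0.1,"rx":0,"ry":0,"rz":-0.212,"grip":0},{"tx":-0.154,"ty":0.046,"tz":0.1,"rx":0,"ry":0,"rz":-0.212,"grip":0},{"tx":-0.154,"ty":0.046,"tz":0.1,"rx":0,"ry":0,"rz":-0.212,"grip":0},{"tx":-0.154,"ty":0.046,"tz":0.1,"rx":0,"ry":0,"rz":-0.212,"grip":0},{"tx":-0.154,"ty":0.046,"tz":0.1,"rx":0,"ry":0,"rz":-0.212,"grip":0}]' 30 >/dev/null; python3 go.py 374,-279.5,8,167.7
```

```text
t 1.6 tcp [ 372.9 -278.5   99.1] yaw 167.6 q6 0.08 F [-0.2 -0.9  0. ] w 85.1 gf 0.0
374,-279.5,8,167.7 t [0.0009, -0.0017, 0.0911] r [0.0025, 0.0005, -0.001] rows 1.8
```

```bash
python3 -m handwheel '[{"tx":0,"ty":-0.001,"tz":0.04,"rx":0,"ry":0,"rz":0,"grip":0},{"tx":0,"ty":-0.001,"tz":0.07,"rx":0,"ry":0,"rz":0,"grip":0},{"tx":0,"ty":-0.001,"tz":0.091,"rx":0,"ry":0,"rz":0,"grip":0},{"tx":0,"ty":-0.001,"tz":0.091,"rx":0,"ry":0,"rz":0,"grip":0},{"tx":0,"ty":-0.001,"tz":0.091,"rx":0,"ry":0,"rz":0,"grip":0.3}]' 30 >/dev/null; python3 go.py; python3 -m handwheel '[{"tx":0,"ty":0,"tz":0,"rx":0,"ry":0,"rz":0,"grip":1},{"tx":0,"ty":0,"tz":0,"rx":0,"ry":0,"rz":0,"grip":1},{"tx":0,"ty":0,"tz":0,"rx":0,"ry":0,"rz":0,"grip":1},{"tx":0,"ty":0,"tz":0,"rx":0,"ry":0,"rz":0,"grip":1},{"tx":0,"ty":0,"tz":0,"rx":0,"ry":0,"rz":0,"grip":1}]' 30 >/dev/null; python3 go.py;  python3 -m handwheel '[{"tx":0,"ty":0,"tz":0,"rx":0,"ry":0,"rz":0,"grip":1},{"tx":0,"ty":0,"tz":0,"rx":0,"ry":0,"rz":0,"grip":1},{"tx":0,"ty":0,"tz":0,"rx":0,"ry":0,"rz":0,"grip":1},{"tx":0,"ty":0,"tz":-0.05,"rx":0,"ry":0,"rz":0,"grip":1},{"tx":0,"ty":0,"tz":-0.1,"rx":0,"ry":0,"rz":0,"grip":1}]' 30 >/dev/null; python3 go.py 643,-208,100,184.7 643,-208,13,184.7
```

```text
t 2.0 tcp [ 375.3 -282.2   10.8] yaw 167.4 q6 0.08 F [0.9 0.5 0.7] w 73.0 gf 0.0
t 2.5 tcp [ 375.7 -281.6   11.7] yaw 167.5 q6 0.08 F [-1.7 -0.9  7.1] w 39.5 gf 31.0
t 3.0 tcp [ 373.5 -280.6  110.1] yaw 167.5 q6 0.08 F [ 1.2 -1.2 -0. ] w 39.1 gf 30.7
643,-208,100,184.7 t [-0.1291, -0.2475, 0.0089] r [0.0026, 0.0006, -0.15] rows 5.6
643,-208,13,184.7 t [0.0, 0.0, 0.087] r [0.0, 0.0, 0.0] rows 1.7
```

```bash
python3 -m handwheel '[{"tx":-0.129,"ty":-0.2475,"tz":0.01,"rx":0,"ry":0,"rz":-0.15,"grip":1},{"tx":-0.129,"ty":-0.2475,"tz":0.01,"rx":0,"ry":0,"rz":-0.15,"grip":1},{"tx":-0.129,"ty":-0.2475,"tz":0.01,"rx":0,"ry":0,"rz":-0.15,"grip":1},{"tx":-0.129,"ty":-0.2475,"tz":0.01,"rx":0,"ry":0,"rz":-0.15,"grip":1},{"tx":-0.129,"ty":-0.2475,"tz":0.01,"rx":0,"ry":0,"rz":-0.15,"grip":1}]' >/dev/null; python3 go.py 643,-208,80,184.7
```

```text
t 3.5 tcp [ 617.5 -215.3  101.6] yaw -175.3 q6 0.17 F [-0.6 -1.   0.2] w 39.2 gf 30.8
643,-208,80,184.7 t [-0.0051, -0.026, 0.0216] r [-0.0001, 0.0001, 0.0] rows 0.7
```

```bash
python3 -m handwheel '[{"tx":-0.005,"ty":-0.026,"tz":0.02,"rx":0,"ry":0,"rz":0,"grip":1},{"tx":-0.005,"ty":-0.026,"tz":0.05,"rx":0,"ry":0,"rz":0,"grip":1},{"tx":-0.005,"ty":-0.026,"tz":0.07,"rx":0,"ry":0,"rz":0,"grip":1},{"tx":-0.005,"ty":-0.026,"tz":0.08,"rx":0,"ry":0,"rz":0,"grip":1},{"tx":-0.005,"ty":-0.026,"tz":0.08,"rx":0,"ry":0,"rz":0,"grip":1}]' >/dev/null; python3 go.py 643,-208,16,184.7
```

```text
t 4.0 tcp [ 640.3 -208.9   19.8] yaw -175.3 q6 0.16 F [-0.6  0.4 -1. ] w 39.4 gf 30.7
643,-208,16,184.7 t [-0.0007, -0.0028, 0.0037] r [0.0017, 0.0004, -0.0001] rows 0.1
```

```bash
python3 -m handwheel '[{"tx":0,"ty":-0.002,"tz":0.003,"rx":0,"ry":0,"rz":0,"grip":1},{"tx":0,"ty":-0.002,"tz":0.004,"rx":0,"ry":0,"rz":0,"grip":1},{"tx":0,"ty":-0.002,"tz":0.004,"rx":0,"ry":0,"rz":0,"grip":1}]' >/dev/null; python3 go.py;  python3 -m handwheel '[{"tx":0,"ty":0,"tz":0.001,"rx":0,"ry":0,"rz":0,"grip":1},{"tx":0,"ty":0,"tz":0.002,"rx":0,"ry":0,"rz":0,"grip":1}]' >/dev/null; python3 go.py
```

```text
t 4.3 tcp [ 644.  -209.1   18.5] yaw -175.3 q6 0.16 F [ 0.  -0.1 -0.2] w 39.7 gf 30.7
t 4.5 tcp [ 643.7 -209.    15.9] yaw -175.3 q6 0.16 F [ 0.5 -0.1  0.1] w 39.4 gf 30.7
```

```bash
for i in 1; do :; done; python3 -m handwheel '[{"tx":0,"ty":0,"tz":0.001,"rx":0,"ry":0,"rz":0,"grip":1},{"tx":0,"ty":0,"tz":0.001,"rx":0,"ry":0,"rz":0,"grip":1}]' >/dev/null; python3 go.py;  python3 -m handwheel '[{"tx":0,"ty":0,"tz":0.001,"rx":0,"ry":0,"rz":0,"grip":1},{"tx":0,"ty":0,"tz":0.001,"rx":0,"ry":0,"rz":0,"grip":1}]' >/dev/null; python3 go.py
```

```text
t 4.8 tcp [ 643.7 -209.    15.7] yaw -175.3 q6 0.16 F [-3.3  0.6  5.1] w 39.7 gf 31.3
t 5.0 tcp [ 643.7 -209.    15.7] yaw -175.3 q6 0.16 F [-3.3  1.8  9.4] w 39.9 gf 31.8
```

Contact with the bay floor at 15.7 mm: release and go for the big wheel.

```bash
python3 -m handwheel '[{"tx":0,"ty":0,"tz":0,"rx":0,"ry":0,"rz":0,"grip":0.35},{"tx":0,"ty":0,"tz":0,"rx":0,"ry":0,"rz":0,"grip":0.35},{"tx":0,"ty":0,"tz":0,"rx":0,"ry":0,"rz":0,"grip":0.35},{"tx":0,"ty":0,"tz":-0.03,"rx":0,"ry":0,"rz":0,"grip":0.35},{"tx":0,"ty":0,"tz":-0.07,"rx":0,"ry":0,"rz":0,"grip":0.35}]' >/dev/null; python3 go.py; python3 -m handwheel '[{"tx":0,"ty":0,"tz":-0.03,"rx":0,"ry":0,"rz":0,"grip":0},{"tx":0,"ty":0,"tz":-0.03,"rx":0,"ry":0,"rz":0,"grip":0}]' >/dev/null; python3 go.py 452.5,-53.3,90,182 452.5,-53.3,4,182
```

```text
t 5.5 tcp [ 641.5 -208.7   80.9] yaw -175.3 q6 0.16 F [ 1.2 -0.2  1.3] w 55.2 gf 0.0
t 5.7 tcp [ 646.7 -209.7  119.1] yaw -175.2 q6 0.16 F [ 0.6 -0.3 -0. ] w 81.4 gf 0.0
452.5,-53.3,90,182 t [-0.172, 0.1809, 0.0267] r [-0.0051, -0.0015, 0.024] rows 5.0
452.5,-53.3,4,182 t [0.0, 0.0, 0.086] r [0.0, 0.0, 0.0] rows 1.7
```

```bash
python3 -m handwheel '[{"tx":-0.172,"ty":0.178,"tz":0.02,"rx":0,"ry":0,"rz":0.024,"grip":0},{"tx":-0.172,"ty":0.178,"tz":0.02,"rx":0,"ry":0,"rz":0.024,"grip":0},{"tx":-0.172,"ty":0.178,"tz":0.02,"rx":0,"ry":0,"rz":0.024,"grip":0},{"tx":-0.172,"ty":0.178,"tz":0.02,"rx":0,"ry":0,"rz":0.024,"grip":0},{"tx":-0.172,"ty":0.178,"tz":0.02,"rx":0,"ry":0,"rz":0.024,"grip":0}]' >/dev/null; python3 -m handwheel '[{"tx":0,"ty":0,"tz":0,"rx":0,"ry":0,"rz":0,"grip":0},{"tx":0,"ty":0,"tz":0,"rx":0,"ry":0,"rz":0,"grip":0}]' >/dev/null; python3 go.py 452.5,-53.3,4,182
```

```text
t 6.3 tcp [451.5 -51.5  93.4] yaw -177.9 q6 -0.21 F [ 0.2 -0.3  0.8] w 85.0 gf 0.0
452.5,-53.3,4,182 t [0.0018, -0.0009, 0.0894] r [-0.0001, -0.0001, 0.0007] rows 1.8
```

```bash
python3 - <<'E'
from h import *
p,d=snap('top','top1'); q,_=snap('scene','scene1')
cv2.imwrite('pics/c1.png',np.vstack([cv2.resize(p[60:290,170:470],(600,300))[...,::-1],cv2.resize(q[180:330,120:470],(600,300))[...,::-1]]))
E
python3 go.py
```

```text
t 6.5 tcp [453.2 -52.1  93.5] yaw -178.0 q6 -0.21 F [ 0.1  0.3 -0.8] w 85.0 gf 0.0
```

View pics/c1.png

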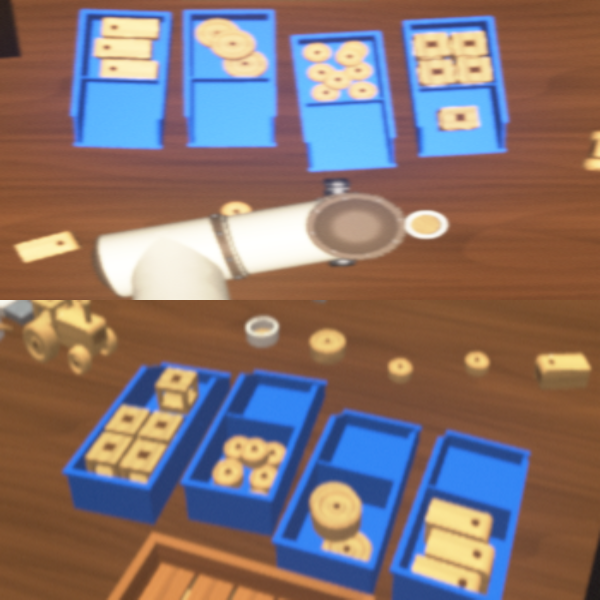

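The cab stands upright in the middle of its bay (crop 460,118). Now the big wheel.

```bash
python3 -m handwheel '[{"tx":0.001,"ty":0,"tz":0.04,"rx":0,"ry":0,"rz":0,"grip":0},{"tx":0.001,"ty":0,"tz":0.07,"rx":0,"ry":0,"rz":0,"grip":0},{"tx":0.001,"ty":0,"tz":0.089,"rx":0,"ry":0,"rz":0,"grip":0},{"tx":0.001,"ty":0,"tz":0.089,"rx":0,"ry":0,"rz":0,"grip":0},{"tx":0.001,"ty":0,"tz":0.089,"rx":0,"ry":0,"rz":0,"grip":0.3}]' 30 >/dev/null; python3 go.py; python3 -m handwheel '[{"tx":0,"ty":0,"tz":0,"rx":0,"ry":0,"rz":0,"grip":1},{"tx":0,"ty":0,"tz":0,"rx":0,"ry":0,"rz":0,"grip":1},{"tx":0,"ty":0,"tz":0,"rx":0,"ry":0,"rz":0,"grip":1},{"tx":0,"ty":0,"tz":0,"rx":0,"ry":0,"rz":0,"grip":1},{"tx":0,"ty":0,"tz":0,"rx":0,"ry":0,"rz":0,"grip":1}]' 30 >/dev/null; python3 go.py;  python3 -m handwheel '[{"tx":0,"ty":0,"tz":-0.04,"rx":0,"ry":0,"rz":0,"grip":1},{"tx":0,"ty":0,"tz":-0.09,"rx":0,"ry":0,"rz":0,"grip":1},{"tx":0,"ty":0,"tz":-0.1,"rx":0,"ry":0,"rz":0,"grip":1}]' 30 >/dev/null; python3 go.py 659.5,70.5,80,180 659.5,70.5,16,180
```

```text
t 7.0 tcp [453.  -53.6   4.2] yaw -178.1 q6 -0.21 F [-0.4  0.9 -0.7] w 73.0 gf 0.0
t 7.5 tcp [453.4 -53.    5.6] yaw -178.0 q6 -0.21 F [ 1.1 -1.3  6.9] w 54.9 gf 32.2
t 7.8 tcp [455.1 -52.5 109.3] yaw -178.0 q6 -0.21 F [ 1.4  0.  -0.8] w 54.6 gf 32.3
659.5,70.5,80,180 t [-0.1157, -0.2082, 0.0317] r [-0.0052, 0.0007, 0.0176] rows 4.8
659.5,70.5,16,180 t [0.0, 0.0, 0.064] r [0.0, 0.0, 0.0] rows 1.3
```

```bash
python3 -m handwheel '[{"tx":-0.116,"ty":-0.208,"tz":0.02,"rx":0,"ry":0,"rz":0.017,"grip":1},{"tx":-0.116,"ty":-0.208,"tz":0.02,"rx":0,"ry":0,"rz":0.017,"grip":1},{"tx":-0.116,"ty":-0.208,"tz":0.02,"rx":0,"ry":0,"rz":0.017,"grip":1},{"tx":-0.116,"ty":-0.208,"tz":0.02,"rx":0,"ry":0,"rz":0.017,"grip":1},{"tx":-0.116,"ty":-0.208,"tz":0.02,"rx":0,"ry":0,"rz":0.017,"grip":1}]' >/dev/null;python3 -m handwheel '[{"tx":0,"ty":0,"tz":0,"rx":0,"ry":0,"rz":0,"grip":1},{"tx":0,"ty":0,"tz":0,"rx":0,"ry":0,"rz":0,"grip":1}]' >/dev/null; python3 go.py 659.5,70.5,14,180
```

```text
t 8.4 tcp [655.1  70.2  82.8] yaw -180.0 q6 -0.35 F [-0.8  0.3 -1.1] w 54.5 gf 32.4
659.5,70.5,14,180 t [-0.0003, -0.0046, 0.0688] r [0.0014, -0.0002, 0.0001] rows 1.4
```

```bash
python3 -m handwheel '[{"tx":0,"ty":-0.004,"tz":0.03,"rx":0,"ry":0,"rz":0,"grip":1},{"tx":0,"ty":-0.004,"tz":0.055,"rx":0,"ry":0,"rz":0,"grip":1},{"tx":0,"ty":-0.004,"tz":0.068,"rx":0,"ry":0,"rz":0,"grip":1},{"tx":0,"ty":-0.004,"tz":0.068,"rx":0,"ry":0,"rz":0,"grip":1},{"tx":0,"ty":-0.004,"tz":0.068,"rx":0,"ry":0,"rz":0,"grip":1}]' >/dev/null; python3 go.py;  python3 -m handwheel '[{"tx":0,"ty":0,"tz":0.001,"rx":0,"ry":0,"rz":0,"grip":1},{"tx":0,"ty":0,"tz":0.002,"rx":0,"ry":0,"rz":0,"grip":1}]' >/dev/null; python3 go.py;python3 -m handwheel '[{"tx":0,"ty":0,"tz":0.001,"rx":0,"ry":0,"rz":0,"grip":1},{"tx":0,"ty":0,"tz":0.001,"rx":0,"ry":0,"rz":0,"grip":1}]' >/dev/null; python3 go.py
```

```text
t 8.9 tcp [660.1  69.6  17.4] yaw -180.0 q6 -0.35 F [-0.2 -0.3 -0.5] w 54.5 gf 32.4
t 9.2 tcp [660.7  70.1  15.9] yaw -180.0 q6 -0.35 F [ 0.2  0.7 -0.5] w 54.5 gf 32.4
t 9.3 tcp [660.   70.   13.6] yaw 180.0 q6 -0.35 F [-0.4  0.3  0.6] w 54.2 gf 32.4
```

```bash
python3 -m handwheel '[{"tx":0,"ty":0,"tz":0.001,"rx":0,"ry":0,"rz":0,"grip":1},{"tx":0,"ty":0,"tz":0.002,"rx":0,"ry":0,"rz":0,"grip":1}]' >/dev/null; python3 go.py;  python3 -m handwheel '[{"tx":0,"ty":0,"tz":0.001,"rx":0,"ry":0,"rz":0,"grip":1},{"tx":0,"ty":0,"tz":0.001,"rx":0,"ry":0,"rz":0,"grip":1}]' >/dev/null; python3 go.py;python3 -m handwheel '[{"tx":0,"ty":0,"tz":0.001,"rx":0,"ry":0,"rz":0,"grip":1},{"tx":0,"ty":0,"tz":0.001,"rx":0,"ry":0,"rz":0,"grip":1}]' >/dev/null; python3 go.py
```

```text
t 9.6 tcp [660.   69.9  11.4] yaw 180.0 q6 -0.35 F [-0.6  0.   0.4] w 54.6 gf 32.4
t 9.8 tcp [659.8  69.9  10.1] yaw 180.0 q6 -0.35 F [ 0.3  0.3 -0.1] w 54.3 gf 32.4
t 9.9 tcp [660.   69.9   9.8] yaw -180.0 q6 -0.35 F [-1.   0.2  2.6] w 54.5 gf 32.5
```

```bash
python3 -m handwheel '[{"tx":0,"ty":0,"tz":0,"rx":0,"ry":0,"rz":0,"grip":0.18},{"tx":0,"ty":0,"tz":0,"rx":0,"ry":0,"rz":0,"grip":0.18},{"tx":0,"ty":0,"tz":0,"rx":0,"ry":0,"rz":0,"grip":0.18},{"tx":0,"ty":0,"tz":-0.04,"rx":0,"ry":0,"rz":0,"grip":0.18},{"tx":0,"ty":0,"tz":-0.09,"rx":0,"ry":0,"rz":0,"grip":0.18}]' >/dev/null; python3 go.py; python3 -m handwheel '[{"tx":0,"ty":0.15,"tz":0,"rx":0,"ry":0,"rz":0,"grip":0.25},{"tx":0,"ty":0.19,"tz":0,"rx":0,"ry":0,"rz":0,"grip":0.25},{"tx":0,"ty":0.19,"tz":0,"rx":0,"ry":0,"rz":0,"grip":0.25},{"tx":0,"ty":0.19,"tz":0,"rx":0,"ry":0,"rz":0,"grip":0.25},{"tx":0,"ty":0.19,"tz":0,"rx":0,"ry":0,"rz":0,"grip":0.25}]' >/dev/null; python3 -m handwheel '[{"tx":0,"ty":0,"tz":0,"rx":0,"ry":0,"rz":0,"grip":0.25},{"tx":0,"ty":0,"tz":0,"rx":0,"ry":0,"rz":0,"grip":0.25}]' >/dev/null; python3 go.py 469.6,66.5,4,180
```

```text
t 10.4 tcp [658.   69.4  97.1] yaw 180.0 q6 -0.35 F [1.9 0.  0.2] w 69.6 gf 0.0
t 11.2 tcp [471.4  70.4  99.8] yaw -180.0 q6 -0.49 F [ 0.7 -0.3  0.6] w 64.0 gf 0.0
469.6,66.5,4,180 t [0.004, 0.002, 0.0958] r [-0.0009, 0.0003, 0.0001] rows 1.9
```

```bash
python3 -m handwheel '[{"tx":0.004,"ty":0.002,"tz":0.04,"rx":0,"ry":0,"rz":0,"grip":0.25},{"tx":0.004,"ty":0.002,"tz":0.075,"rx":0,"ry":0,"rz":0,"grip":0.25},{"tx":0.004,"ty":0.002,"tz":0.094,"rx":0,"ry":0,"rz":0,"grip":0.25},{"tx":0.004,"ty":0.002,"tz":0.095,"rx":0,"ry":0,"rz":0,"grip":0.25},{"tx":0.004,"ty":0.002,"tz":0.095,"rx":0,"ry":0,"rz":0,"grip":0.3}]' 30 >/dev/null; python3 go.py; python3 -m handwheel '[{"tx":0,"ty":0,"tz":0,"rx":0,"ry":0,"rz":0,"grip":1},{"tx":0,"ty":0,"tz":0,"rx":0,"ry":0,"rz":0,"grip":1},{"tx":0,"ty":0,"tz":0,"rx":0,"ry":0,"rz":0,"grip":1},{"tx":0,"ty":0,"tz":0,"rx":0,"ry":0,"rz":0,"grip":1},{"tx":0,"ty":0,"tz":0,"rx":0,"ry":0,"rz":0,"grip":1}]' 30 >/dev/null; python3 go.py;  python3 -m handwheel '[{"tx":0,"ty":0,"tz":-0.04,"rx":0,"ry":0,"rz":0,"grip":1},{"tx":0,"ty":0,"tz":-0.09,"rx":0,"ry":0,"rz":0,"grip":1},{"tx":0,"ty":0,"tz":-0.1,"rx":0,"ry":0,"rz":0,"grip":1}]' 30 >/dev/null; python3 go.py 613.2,-49.6,85,184.7
```

```text
t 11.7 tcp [469.1  66.1   4.1] yaw 180.0 q6 -0.48 F [ 0.  -1.1 -0.1] w 59.8 gf 0.0
t 12.2 tcp [469.3  66.5   5.7] yaw -180.0 q6 -0.48 F [ 0.8 -0.7  7.6] w 34.3 gf 30.2
t 12.4 tcp [470.9  67.2 109.5] yaw -179.9 q6 -0.48 F [ 0.1 -0.4  0.2] w 34.4 gf 30.1
613.2,-49.6,85,184.7 t [0.1171, -0.1419, 0.0254] r [-0.005, 0.0018, -0.0404] rows 3.7
```

```bash
python3 -m handwheel '[{"tx":0.117,"ty":-0.142,"tz":0.02,"rx":0,"ry":0,"rz":-0.04,"grip":1},{"tx":0.117,"ty":-0.142,"tz":0.02,"rx":0,"ry":0,"rz":-0.04,"grip":1},{"tx":0.117,"ty":-0.142,"tz":0.02,"rx":0,"ry":0,"rz":-0.04,"grip":1},{"tx":0.117,"ty":-0.142,"tz":0.02,"rx":0,"ry":0,"rz":-0.04,"grip":1},{"tx":0.117,"ty":-0.142,"tz":0.02,"rx":0,"ry":0,"rz":-0.04,"grip":1}]' >/dev/null;python3 -m handwheel '[{"tx":0,"ty":0,"tz":0,"rx":0,"ry":0,"rz":0,"grip":1},{"tx":0,"ty":0,"tz":0,"rx":0,"ry":0,"rz":0,"grip":1}]' >/dev/null; python3 go.py 613.2,-49.6,12,184.7
```

```text
t 13.2 tcp [608.8 -50.6  84.1] yaw -175.4 q6 -0.1 F [ 0.1 -0.1  0.3] w 34.3 gf 30.2
613.2,-49.6,12,184.7 t [-0.0006, -0.0046, 0.0721] r [0.0006, 0.0001, -0.0008] rows 1.4
```

```bash
python3 -m handwheel '[{"tx":0,"ty":-0.004,"tz":0.03,"rx":0,"ry":0,"rz":0,"grip":1},{"tx":0,"ty":-0.004,"tz":0.06,"rx":0,"ry":0,"rz":0,"grip":1},{"tx":0,"ty":-0.004,"tz":0.072,"rx":0,"ry":0,"rz":0,"grip":1},{"tx":0,"ty":-0.004,"tz":0.072,"rx":0,"ry":0,"rz":0,"grip":1},{"tx":0,"ty":-0.004,"tz":0.072,"rx":0,"ry":0,"rz":0,"grip":1}]' >/dev/null; python3 go.py;  python3 -m handwheel '[{"tx":0,"ty":0,"tz":0.001,"rx":0,"ry":0,"rz":0,"grip":1},{"tx":0,"ty":0,"tz":0.001,"rx":0,"ry":0,"rz":0,"grip":1}]' >/dev/null; python3 go.py;python3 -m handwheel '[{"tx":0,"ty":0,"tz":0.001,"rx":0,"ry":0,"rz":0,"grip":1},{"tx":0,"ty":0,"tz":0.001,"rx":0,"ry":0,"rz":0,"grip":1}]' >/dev/null; python3 go.py
```

```text
t 13.7 tcp [614.5 -50.2  13.5] yaw -175.3 q6 -0.1 F [ 0.4 -0.2 -0.7] w 34.3 gf 32.6
t 13.8 tcp [614.6 -50.6  12.7] yaw -175.4 q6 -0.1 F [ 0.2 -0.3  0.2] w 34.1 gf 32.6
t 14.1 tcp [614.  -50.8  10.7] yaw -175.4 q6 -0.1 F [0.8 0.6 0.1] w 34.4 gf 32.6
```

```bash
python3 -m handwheel '[{"tx":0,"ty":0,"tz":0.001,"rx":0,"ry":0,"rz":0,"grip":1},{"tx":0,"ty":0,"tz":0.001,"rx":0,"ry":0,"rz":0,"grip":1}]' >/dev/null; python3 go.py;  python3 -m handwheel '[{"tx":0,"ty":0,"tz":0.001,"rx":0,"ry":0,"rz":0,"grip":1},{"tx":0,"ty":0,"tz":0.001,"rx":0,"ry":0,"rz":0,"grip":1}]' >/dev/null; python3 go.py
```

```text
t 14.2 tcp [613.8 -50.8   9.2] yaw -175.4 q6 -0.1 F [-0.4  0.3 -0.3] w 34.5 gf 32.6
t 14.4 tcp [614.  -50.8   8.3] yaw -175.4 q6 -0.1 F [ 0.7 -0.1 -0.1] w 34.3 gf 32.7
```

```bash
python3 -m handwheel '[{"tx":0,"ty":0,"tz":0.001,"rx":0,"ry":0,"rz":0,"grip":1},{"tx":0,"ty":0,"tz":0.001,"rx":0,"ry":0,"rz":0,"grip":1}]' >/dev/null; python3 go.py
```

```text
t 14.7 tcp [614.  -50.8   8.2] yaw -175.4 q6 -0.1 F [-2.6  1.1  4.8] w 34.4 gf 33.1
```

```bash
python3 -m handwheel '[{"tx":0,"ty":0,"tz":0,"rx":0,"ry":0,"rz":0,"grip":0.35},{"tx":0,"ty":0,"tz":0,"rx":0,"ry":0,"rz":0,"grip":0.35},{"tx":0,"ty":0,"tz":0,"rx":0,"ry":0,"rz":0,"grip":0.35},{"tx":0,"ty":0,"tz":-0.04,"rx":0,"ry":0,"rz":0,"grip":0.35},{"tx":0,"ty":0,"tz":-0.09,"rx":0,"ry":0,"rz":0,"grip":0.35}]' >/dev/null; python3 go.py 417.5,173.3,95,180
```

```text
t 15.2 tcp [611.9 -51.   95.3] yaw -175.4 q6 -0.1 F [2.4 0.5 0.5] w 55.4 gf 0.0
417.5,173.3,95,180 t [-0.2391, 0.1759, 0.0015] r [0.0037, -0.0003, 0.0399] rows 5.9
```

```bash
python3 -m handwheel '[{"tx":-0.239,"ty":0.176,"tz":0,"rx":0,"ry":0,"rz":0.04,"grip":0.25},{"tx":-0.239,"ty":0.176,"tz":0,"rx":0,"ry":0,"rz":0.04,"grip":0.25},{"tx":-0.239,"ty":0.176,"tz":0,"rx":0,"ry":0,"rz":0.04,"grip":0.25},{"tx":-0.239,"ty":0.176,"tz":0,"rx":0,"ry":0,"rz":0.04,"grip":0.25},{"tx":-0.239,"ty":0.176,"tz":0,"rx":0,"ry":0,"rz":0.04,"grip":0.25}]' >/dev/null; python3 go.py 417.5,173.3,95,180
```

```text
t 15.7 tcp [448.8 139.2  97.4] yaw 180.0 q6 -0.65 F [0.6 1.4 0.4] w 63.9 gf 0.0
417.5,173.3,95,180 t [-0.0341, 0.0313, 0.0024] r [-0.0002, 0.0001, -0.0002] rows 0.9
```

```bash
python3 -m handwheel '[{"tx":-0.034,"ty":0.031,"tz":0,"rx":0,"ry":0,"rz":0,"grip":0.25},{"tx":-0.034,"ty":0.031,"tz":0,"rx":0,"ry":0,"rz":0,"grip":0.25},{"tx":-0.034,"ty":0.031,"tz":0,"rx":0,"ry":0,"rz":0,"grip":0.25}]' >/dev/null; python3 go.py 417.5,173.3,4,180
```

```text
t 15.9 tcp [418.6 173.   97.6] yaw -179.8 q6 -0.75 F [ 0.7  0.1 -0.3] w 63.6 gf 0.0
417.5,173.3,4,180 t [-0.0002, 0.0012, 0.0936] r [-0.0002, 0.0002, 0.0015] rows 1.9
```

```bash
python3 -m handwheel '[{"tx":0,"ty":0.001,"tz":0.04,"rx":0,"ry":0,"rz":0,"grip":0.25},{"tx":0,"ty":0.001,"tz":0.075,"rx":0,"ry":0,"rz":0,"grip":0.25},{"tx":0,"ty":0.001,"tz":0.092,"rx":0,"ry":0,"rz":0,"grip":0.25},{"tx":0,"ty":0.001,"tz":0.093,"rx":0,"ry":0,"rz":0,"grip":0.25},{"tx":0,"ty":0.001,"tz":0.093,"rx":0,"ry":0,"rz":0,"grip":0.3}]' 30 >/dev/null; python3 go.py; python3 -m handwheel '[{"tx":0,"ty":0,"tz":0,"rx":0,"ry":0,"rz":0,"grip":1},{"tx":0,"ty":0,"tz":0,"rx":0,"ry":0,"rz":0,"grip":1},{"tx":0,"ty":0,"tz":0,"rx":0,"ry":0,"rz":0,"grip":1},{"tx":0,"ty":0,"tz":0,"rx":0,"ry":0,"rz":0,"grip":1},{"tx":0,"ty":0,"tz":0,"rx":0,"ry":0,"rz":0,"grip":1}]' 30 >/dev/null; python3 go.py;  python3 -m handwheel '[{"tx":0,"ty":0,"tz":-0.04,"rx":0,"ry":0,"rz":0,"grip":1},{"tx":0,"ty":0,"tz":-0.09,"rx":0,"ry":0,"rz":0,"grip":1},{"tx":0,"ty":0,"tz":-0.1,"rx":0,"ry":0,"rz":0,"grip":1}]' 30 >/dev/null; python3 go.py 616.8,-93.4,90,184.7
```

```text
t 16.4 tcp [418.9 171.4   4.3] yaw 179.9 q6 -0.75 F [0.1 0.3 0.1] w 59.5 gf 0.0
t 16.9 tcp [419.1 172.6   5.6] yaw -180.0 q6 -0.75 F [ 0.9 -2.2  6.6] w 34.1 gf 30.0
t 17.2 tcp [420.7 174.2 109.5] yaw -179.9 q6 -0.75 F [ 0.   0.3 -0.5] w 34.0 gf 30.1
616.8,-93.4,90,184.7 t [0.268, -0.1955, 0.0194] r [-0.0046, 0.0033, -0.0403] rows 6.6
```

```bash
python3 -m handwheel '[{"tx":0.268,"ty":-0.194,"tz":0.01,"rx":0,"ry":0,"rz":-0.04,"grip":1},{"tx":0.268,"ty":-0.194,"tz":0.01,"rx":0,"ry":0,"rz":-0.04,"grip":1},{"tx":0.268,"ty":-0.194,"tz":0.01,"rx":0,"ry":0,"rz":-0.04,"grip":1},{"tx":0.268,"ty":-0.194,"tz":0.01,"rx":0,"ry":0,"rz":-0.04,"grip":1},{"tx":0.268,"ty":-0.194,"tz":0.01,"rx":0,"ry":0,"rz":-0.04,"grip":1}]' >/dev/null; python3 go.py 616.8,-93.4,90,184.7
```

```text
t 17.8 tcp [565.3 -31.9  96.7] yaw -175.4 q6 -0.15 F [1.8 1.2 0.3] w 34.3 gf 30.1
616.8,-93.4,90,184.7 t [0.0654, -0.0464, 0.0067] r [-0.0001, 0.0002, -0.0009] rows 1.6
```

```bash
python3 -m handwheel '[{"tx":0.065,"ty":-0.046,"tz":0.01,"rx":0,"ry":0,"rz":0,"grip":1},{"tx":0.065,"ty":-0.046,"tz":0.01,"rx":0,"ry":0,"rz":0,"grip":1},{"tx":0.065,"ty":-0.046,"tz":0.01,"rx":0,"ry":0,"rz":0,"grip":1},{"tx":0.065,"ty":-0.046,"tz":0.01,"rx":0,"ry":0,"rz":0,"grip":1}]' >/dev/null; python3 go.py 616.8,-93.4,11,184.7
```

```text
t 18.1 tcp [615.  -91.9  85.9] yaw -175.5 q6 -0.03 F [-0.2  0.6 -0.5] w 34.6 gf 30.2
616.8,-93.4,11,184.7 t [0.0017, -0.0018, 0.0749] r [0.0008, 0.0002, -0.0018] rows 1.5
```

```bash
python3 -m handwheel '[{"tx":0.001,"ty":-0.001,"tz":0.03,"rx":0,"ry":0,"rz":0,"grip":1},{"tx":0.001,"ty":-0.001,"tz":0.06,"rx":0,"ry":0,"rz":0,"grip":1},{"tx":0.001,"ty":-0.001,"tz":0.073,"rx":0,"ry":0,"rz":0,"grip":1},{"tx":0.001,"ty":-0.001,"tz":0.075,"rx":0,"ry":0,"rz":0,"grip":1},{"tx":0.001,"ty":-0.001,"tz":0.075,"rx":0,"ry":0,"rz":0,"grip":1}]' >/dev/null; python3 go.py;  python3 -m handwheel '[{"tx":0,"ty":0,"tz":0.001,"rx":0,"ry":0,"rz":0,"grip":1},{"tx":0,"ty":0,"tz":0.001,"rx":0,"ry":0,"rz":0,"grip":1}]' >/dev/null; python3 go.py;python3 -m handwheel '[{"tx":0,"ty":0,"tz":0.001,"rx":0,"ry":0,"rz":0,"grip":1},{"tx":0,"ty":0,"tz":0.001,"rx":0,"ry":0,"rz":0,"grip":1}]' >/dev/null; python3 go.py
```

```text
t 18.6 tcp [617.1 -91.7  12.6] yaw -175.3 q6 -0.03 F [ 0.8  0.  -0.2] w 34.0 gf 30.1
t 18.9 tcp [617.5 -92.2  12.1] yaw -175.4 q6 -0.03 F [ 0.2 -0.4 -0.1] w 34.6 gf 30.1
t 19.1 tcp [616.9 -92.5  10.2] yaw -175.4 q6 -0.03 F [ 0.2  0.1 -0.6] w 34.0 gf 30.1
```

```bash
python3 -m handwheel '[{"tx":0,"ty":0,"tz":0.001,"rx":0,"ry":0,"rz":0,"grip":1},{"tx":0,"ty":0,"tz":0.001,"rx":0,"ry":0,"rz":0,"grip":1}]' >/dev/null; python3 go.py;  python3 -m handwheel '[{"tx":0,"ty":0,"tz":0.001,"rx":0,"ry":0,"rz":0,"grip":1},{"tx":0,"ty":0,"tz":0.001,"rx":0,"ry":0,"rz":0,"grip":1}]' >/dev/null; python3 go.py
```

```text
t 19.2 tcp [617.  -92.5   9.7] yaw -175.4 q6 -0.03 F [-1.6 -0.1  5.5] w 34.3 gf 30.6
t 19.4 tcp [617.  -92.5   9.7] yaw -175.4 q6 -0.03 F [-3.4  1.1 10.3] w 34.3 gf 31.1
```

```bash
python3 -m handwheel '[{"tx":0,"ty":0,"tz":0,"rx":0,"ry":0,"rz":0,"grip":0.35},{"tx":0,"ty":0,"tz":0,"rx":0,"ry":0,"rz":0,"grip":0.35},{"tx":0,"ty":0,"tz":0,"rx":0,"ry":0,"rz":0,"grip":0.35},{"tx":0,"ty":0,"tz":-0.04,"rx":0,"ry":0,"rz":0,"grip":0.35},{"tx":0,"ty":0,"tz":-0.09,"rx":0,"ry":0,"rz":0,"grip":0.35}]' >/dev/null; python3 go.py 405.5,296.5,105,201.7
```

```text
t 19.9 tcp [614.6 -92.5  95.5] yaw -175.4 q6 -0.03 F [ 1.2 -0.   0.5] w 55.4 gf 0.0
405.5,296.5,105,201.7 t [-0.4045, 0.1776, -0.0081] r [0.0039, 0.0007, -0.1495] rows 8.8
```

```bash
python3 -m handwheel '[{"tx":-0.4045,"ty":0.1775,"tz":0,"rx":0,"ry":0,"rz":-0.15,"grip":0.25},{"tx":-0.4045,"ty":0.1775,"tz":0,"rx":0,"ry":0,"rz":-0.15,"grip":0.25},{"tx":-0.4045,"ty":0.1775,"tz":0,"rx":0,"ry":0,"rz":-0.15,"grip":0.25},{"tx":-0.4045,"ty":0.1775,"tz":0,"rx":0,"ry":0,"rz":-0.15,"grip":0.25},{"tx":-0.4045,"ty":0.1775,"tz":0,"rx":0,"ry":0,"rz":-0.15,"grip":0.25}]' >/dev/null; python3 go.py 405.5,296.5,95,201.7
```

```text
t 20.4 tcp [497.2 129.2  97.7] yaw -158.2 q6 -0.19 F [ 0.8  0.  -0.7] w 63.8 gf 0.0
405.5,296.5,95,201.7 t [-0.1894, 0.0232, 0.0027] r [-0.0, -0.0, 0.0005] rows 3.8
```

```bash
python3 -m handwheel '[{"tx":-0.189,"ty":0.023,"tz":0,"rx":0,"ry":0,"rz":0,"grip":0.25},{"tx":-0.189,"ty":0.023,"tz":0,"rx":0,"ry":0,"rz":0,"grip":0.25},{"tx":-0.189,"ty":0.023,"tz":0,"rx":0,"ry":0,"rz":0,"grip":0.25},{"tx":-0.189,"ty":0.023,"tz":0,"rx":0,"ry":0,"rz":0,"grip":0.25},{"tx":-0.189,"ty":0.023,"tz":0,"rx":0,"ry":0,"rz":0,"grip":0.25}]' >/dev/null; python3 go.py 405.5,296.5,6,201.7
```

```text
t 20.9 tcp [405.4 298.7  97.9] yaw -157.9 q6 -0.57 F [ 0.4  0.2 -0. ] w 63.6 gf 0.0
405.5,296.5,6,201.7 t [0.0022, 0.0009, 0.0919] r [-0.0007, 0.0004, 0.0038] rows 1.8
```

```bash
python3 -m handwheel '[{"tx":0.002,"ty":0.001,"tz":0.04,"rx":0,"ry":0,"rz":0.003,"grip":0.25},{"tx":0.002,"ty":0.001,"tz":0.075,"rx":0,"ry":0,"rz":0.003,"grip":0.25},{"tx":0.002,"ty":0.001,"tz":0.09,"rx":0,"ry":0,"rz":0.003,"grip":0.25},{"tx":0.002,"ty":0.001,"tz":0.092,"rx":0,"ry":0,"rz":0.003,"grip":0.25},{"tx":0.002,"ty":0.001,"tz":0.092,"rx":0,"ry":0,"rz":0.003,"grip":0.3}]' 30 >/dev/null; python3 go.py; python3 -m handwheel '[{"tx":0,"ty":0,"tz":0,"rx":0,"ry":0,"rz":0,"grip":1},{"tx":0,"ty":0,"tz":0,"rx":0,"ry":0,"rz":0,"grip":1},{"tx":0,"ty":0,"tz":0,"rx":0,"ry":0,"rz":0,"grip":1},{"tx":0,"ty":0,"tz":0,"rx":0,"ry":0,"rz":0,"grip":1},{"tx":0,"ty":0,"tz":0,"rx":0,"ry":0,"rz":0,"grip":1}]' 30 >/dev/null; python3 go.py;  python3 -m handwheel '[{"tx":0,"ty":0,"tz":-0.04,"rx":0,"ry":0,"rz":0,"grip":1},{"tx":0,"ty":0,"tz":-0.09,"rx":0,"ry":0,"rz":0,"grip":1},{"tx":0,"ty":0,"tz":-0.12,"rx":0,"ry":0,"rz":0,"grip":1}]' 30 >/dev/null; python3 go.py 658.5,208,120,177.5 658.5,208,120,265 658.5,208,120,357.5
```

```text
t 21.4 tcp [406.9 292.2   5.7] yaw -158.6 q6 -0.57 F [0.3 0.4 0.2] w 59.7 gf 0.0
t 21.9 tcp [407.4 293.3   7.1] yaw -158.5 q6 -0.57 F [-0.2 -0.   6.8] w 33.5 gf 31.5
t 22.2 tcp [407.4 293.3 129.2] yaw -158.5 q6 -0.57 F [ 0.6  1.  -1. ] w 32.8 gf 30.8
658.5,208,120,177.5 t [0.1713, -0.2025, 0.0096] r [-0.0017, 0.0013, 0.2091] rows 5.3
658.5,208,120,265 t [0.0, 0.0, 0.0] r [0.0, 0.0, -0.7636] rows 10.2
658.5,208,120,357.5 t [0.0, 0.0, 0.0] r [-0.0, -0.0, -0.8072] rows 10.8
```

```bash
python3 -m handwheel '[{"tx":0.171,"ty":-0.202,"tz":0,"rx":0,"ry":0,"rz":-0.35,"grip":1},{"tx":0.171,"ty":-0.202,"tz":0,"rx":0,"ry":0,"rz":-0.35,"grip":1},{"tx":0.171,"ty":-0.202,"tz":0,"rx":0,"ry":0,"rz":-0.35,"grip":1},{"tx":0.171,"ty":-0.202,"tz":0,"rx":0,"ry":0,"rz":-0.35,"grip":1},{"tx":0.171,"ty":-0.202,"tz":0,"rx":0,"ry":0,"rz":-0.35,"grip":1}]' >/dev/null; python3 go.py 658.5,212,120,270 658.5,212,120,357.5;python3 -c "
from workcell import r;print(r.observe()['joint_pos'])"
```

```text
t 22.8 tcp [633.6 214.9 125.8] yaw -118.1 q6 0.51 F [ 0.1  0.3 -0.7] w 33.6 gf 30.7
658.5,212,120,270 t [0.0233, -0.0092, 0.0058] r [-0.0001, 0.0002, -0.2455] rows 3.3
658.5,212,120,357.5 t [0.0, 0.0, 0.0] r [0.0, 0.0, -0.7636] rows 10.2
[ 5.67932598e-01  5.40658319e-01 -1.18103231e-02 -4.69115957e-04
 -1.01855233e+00  5.12201726e-01]
```

```bash
python3 -m handwheel '[{"tx":0.023,"ty":-0.009,"tz":0,"rx":0,"ry":0,"rz":-0.35,"grip":1},{"tx":0.023,"ty":-0.009,"tz":0,"rx":0,"ry":0,"rz":-0.35,"grip":1},{"tx":0.023,"ty":-0.009,"tz":0,"rx":0,"ry":0,"rz":-0.35,"grip":1},{"tx":0.023,"ty":-0.009,"tz":0,"rx":0,"ry":0,"rz":-0.35,"grip":1},{"tx":0.023,"ty":-0.009,"tz":0,"rx":0,"ry":0,"rz":-0.35,"grip":1}]' >/dev/null; python3 -m handwheel '[{"tx":0,"ty":0,"tz":0,"rx":0,"ry":0,"rz":-0.35,"grip":1},{"tx":0,"ty":0,"tz":0,"rx":0,"ry":0,"rz":-0.35,"grip":1},{"tx":0,"ty":0,"tz":0,"rx":0,"ry":0,"rz":-0.35,"grip":1},{"tx":0,"ty":0,"tz":0,"rx":0,"ry":0,"rz":-0.35,"grip":1},{"tx":0,"ty":0,"tz":0,"rx":0,"ry":0,"rz":-0.35,"grip":1}]' >/dev/null; python3 go.py 658.5,212,100,357.5
```

```text
t 23.8 tcp [656.3 212.6 125.5] yaw -38.0 q6 1.93 F [-0.   0.6 -0.1] w 33.1 gf 30.7
658.5,212,100,357.5 t [0.0009, 0.0021, 0.0255] r [-0.0004, 0.0002, -0.3096] rows 4.1
```

```bash
python3 -m handwheel '[{"tx":0.001,"ty":0.002,"tz":0.025,"rx":0,"ry":0,"rz":-0.31,"grip":1},{"tx":0.001,"ty":0.002,"tz":0.025,"rx":0,"ry":0,"rz":-0.31,"grip":1},{"tx":0.001,"ty":0.002,"tz":0.025,"rx":0,"ry":0,"rz":-0.31,"grip":1},{"tx":0.001,"ty":0.002,"tz":0.025,"rx":0,"ry":0,"rz":-0.31,"grip":1},{"tx":0.001,"ty":0.002,"tz":0.025,"rx":0,"ry":0,"rz":-0.31,"grip":1}]' >/dev/null; python3 -m handwheel '[{"tx":0,"ty":0,"tz":0,"rx":0,"ry":0,"rz":0,"grip":1},{"tx":0,"ty":0,"tz":0,"rx":0,"ry":0,"rz":0,"grip":1}]' >/dev/null;  python3 - <<'E'
from h import *
p,d=snap('top','top2'); q,_=snap('scene','scene2')
cv2.imwrite('pics/c2.png',np.vstack([cv2.resize(p[60:290,170:470],(600,300))[...,::-1],cv2.resize(q[150:330,180:470],(483,300))[...,::-1][:, :483].repeat(1,0) if 0 else cv2.resize(q[150:330,150:500],(600,300))[...,::-1]]))
E
python3 go.py 658.5,212,15,357.5
```

```text
t 24.6 tcp [658.9 212.2 100.9] yaw -2.8 q6 2.55 F [-0.1 -0.2 -0.5] w 33.0 gf 30.7
658.5,212,15,357.5 t [-0.0003, -0.0004, 0.0859] r [0.0, -0.0, -0.0026] rows 1.7
```

View pics/c2.png

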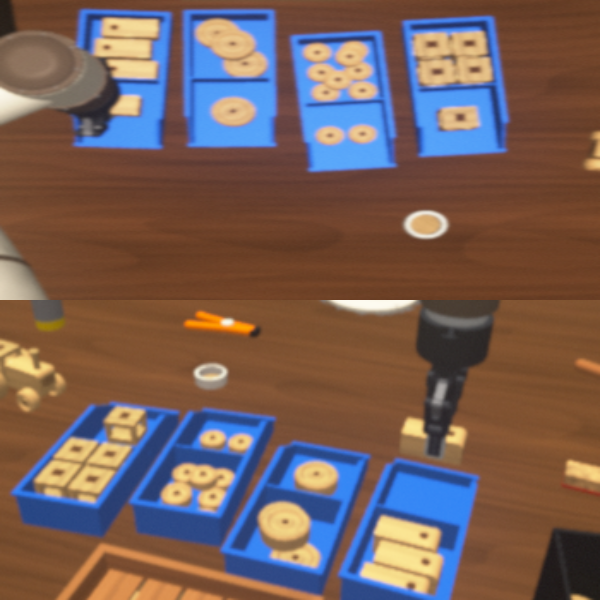

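The big wheel and both small wheels lie flat in their bays, with the bonnet held across its own. Lowering it now.

```bash
python3 -m handwheel '[{"tx":0,"ty":0,"tz":0.035,"rx":0,"ry":0,"rz":-0.002,"grip":1},{"tx":0,"ty":0,"tz":0.065,"rx":0,"ry":0,"rz":-0.002,"grip":1},{"tx":0,"ty":0,"tz":0.082,"rx":0,"ry":0,"rz":-0.002,"grip":1},{"tx":0,"ty":0,"tz":0.086,"rx":0,"ry":0,"rz":-0.002,"grip":1},{"tx":0,"ty":0,"tz":0.086,"rx":0,"ry":0,"rz":-0.002,"grip":1}]' >/dev/null; python3 go.py;  python3 -m handwheel '[{"tx":0,"ty":0,"tz":0.001,"rx":0,"ry":0,"rz":0,"grip":1},{"tx":0,"ty":0,"tz":0.001,"rx":0,"ry":0,"rz":0,"grip":1}]' >/dev/null; python3 go.py;python3 -m handwheel '[{"tx":0,"ty":0,"tz":0.001,"rx":0,"ry":0,"rz":0,"grip":1},{"tx":0,"ty":0,"tz":0.001,"rx":0,"ry":0,"rz":0,"grip":1}]' >/dev/null; python3 go.py
```

```text
t 25.1 tcp [658.9 212.1  14.5] yaw -2.5 q6 2.55 F [ 0.4 -0.6 -0.9] w 33.4 gf 30.7
t 25.2 tcp [659.8 212.7  15.3] yaw -2.5 q6 2.55 F [-0.5 -0.2 -0.8] w 33.2 gf 30.7
t 25.4 tcp [659.2 212.4  13.5] yaw -2.5 q6 2.55 F [ 0.5  0.3 -0.7] w 33.3 gf 30.7
```

```bash
python3 -m handwheel '[{"tx":0,"ty":0,"tz":0.001,"rx":0,"ry":0,"rz":0,"grip":1},{"tx":0,"ty":0,"tz":0.001,"rx":0,"ry":0,"rz":0,"grip":1}]' >/dev/null; python3 go.py;  python3 -m handwheel '[{"tx":0,"ty":0,"tz":0.001,"rx":0,"ry":0,"rz":0,"grip":1},{"tx":0,"ty":0,"tz":0.001,"rx":0,"ry":0,"rz":0,"grip":1}]' >/dev/null; python3 go.py
```

```text
t 25.6 tcp [658.9 212.2  11.8] yaw -2.5 q6 2.55 F [ 0.5 -0.2 -0.7] w 33.3 gf 30.7
t 25.9 tcp [659.1 212.3  11.2] yaw -2.5 q6 2.55 F [-1.   0.3  2.2] w 33.3 gf 30.9
```

Contact: release, retreat, and check.

```bash
python3 -m handwheel '[{"tx":0,"ty":0,"tz":0.001,"rx":0,"ry":0,"rz":0,"grip":1},{"tx":0,"ty":0,"tz":0.001,"rx":0,"ry":0,"rz":0,"grip":0.35},{"tx":0,"ty":0,"tz":0.001,"rx":0,"ry":0,"rz":0,"grip":0.35},{"tx":0,"ty":0,"tz":0,"rx":0,"ry":0,"rz":0,"grip":0.35},{"tx":0,"ty":0,"tz":-0.03,"rx":0,"ry":0,"rz":0,"grip":0.35}]' >/dev/null; python3 -m handwheel '[{"tx":0,"ty":0,"tz":-0.05,"rx":0,"ry":0,"rz":0,"grip":0.35},{"tx":0,"ty":0,"tz":-0.1,"rx":0,"ry":0,"rz":0,"grip":0.35},{"tx":0,"ty":-0.1,"tz":-0.1,"rx":0,"ry":0,"rz":0,"grip":0.35},{"tx":0,"ty":-0.2,"tz":-0.1,"rx":0,"ry":0,"rz":0,"grip":0.35},{"tx":0,"ty":-0.2,"tz":-0.1,"rx":0,"ry":0,"rz":0,"grip":0.35}]' >/dev/null; python3 -m handwheel '[{"tx":0,"ty":-0.1,"tz":0,"rx":0,"ry":0,"rz":0,"grip":0.35},{"tx":0,"ty":-0.1,"tz":0,"rx":0,"ry":0,"rz":0,"grip":0.35},{"tx":0,"ty":-0.1,"tz":0,"rx":0,"ry":0,"rz":0,"grip":0.35}]' >/dev/null
python3 - <<'E'
from h import *
p,d=snap('top','top3'); q,_=snap('scene','scene3')
cv2.imwrite('pics/c3.png',np.vstack([cv2.resize(p[60:290,170:530],(600,300))[...,::-1],cv2.resize(q[150:350,120:470],(600,300))[...,::-1]]))
W=world('top',d)*1000
for n,c,t,lo in [('bonnet',(658.5,208),-2.5,18),('big',(659.5,70.5),0,16),('small',(615,-71.5),4.7,13),('cab',(643,-208),4.7,30)]:
    t=np.radians(t);e=W[...,:2]-c;X=e@[np.cos(t),np.sin(t)];Y=e@[-np.sin(t),np.cos(t)]
    m=(abs(X)<50)&(abs(Y)<43)&(W[...,2]>lo)&(W[...,2]<90); print(n,m.sum(),'X',X[m].min().round(),X[m].max().round(),'Y',Y[m].min().round(),Y[m].max().round(),'z',np.percentile(W[...,2][m],[10,50,90]).round(1))
E
python3 go.py
```

```text
bonnet 421 X -18.0 17.0 Y -36.0 34.0 z [29.9 34.  37.2]
big 402 X -29.0 27.0 Y -28.0 25.0 z [23.1 26.4 30.6]
small 323 X -19.0 16.0 Y -37.0 38.0 z [16.8 20.4 23.5]
cab 316 X -21.0 20.0 Y -22.0 23.0 z [46.2 50.2 53.4]
t 27.2 tcp [408.7 223.5 141.5] yaw -2.4 q6 2.25 F [0.5 1.  0.3] w 55.2 gf 0.0
```

View pics/c3.png

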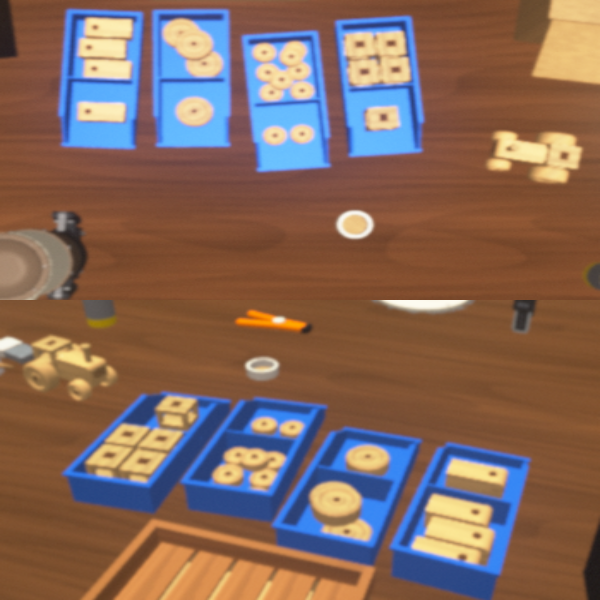

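All five parts rest flat in the right bays (bonnet 101,111; big wheel 194,110; small wheels 275,134 and 302,132; cab 382,118). The top heights match parts resting on the 4 mm floor, and the tractor hasn't moved.

```bash
python3 -c "
from workcell import r;print(r.finish_job())"
```

```text
the job is handed in; nothing more can be done
None
```

All five parts are set down in the front bays of their matching bins and the tractor was left untouched; the job was handed in at about 27 s of the 118 s allowed.

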